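# Put the trimming tool in its case and click the lid shut

## Robot

A 7-joint arm with a two-finger parallel gripper is mounted at the origin on a cart in front of the work surface, level with it; the furniture and walls round the work are solid. World frame = base frame: x ahead of the robot, y to its left, z up, the work surface at z = 0. Lengths are in m, angles in rad, forces in N, time in s.
With the tool pointing down it reaches from about 0.35 to 0.9 m from the base axis. Payload 8.1 kg.
Tool frame: the origin (TCP) lies midway between the tips of the shut fingers; the grasp point (between the pads) lies arm.grasp_offset behind it (arm.grasp_offset is the distance from the TCP to the grasp point, in m); z points along the fingers, y is the line along which they close (so a half turn about z gives the same grasp; the last joint's range is limited). The gripper opens to 92 mm and grips with 3 to 60 N. Pads are 19 mm wide; open, the fingers measure 130 mm over their backs; the gripper's body (75 mm by 190 mm) begins 47 mm behind the grasp point.
Start: joints at [-1.26, 0.434, 0.025, 1.573, -0.012, 1.134, -0.075], TCP at [0.251, 0.572, 0.189] pointing down, gripper open.
Joint ranges: [-2.62, 2.62], [-0.44, 2.09], [-1.27, 1.32], [0.08, 2.57], [-1.32, 4.46], [0.12, 2], [-2.74, 2.74]. Speed limits (rad/s): [2.22, 2.22, 3.01, 3.01, 3.14, 3.14, 3.14].

## Interface

Orientations are given as a rotation vector (axis times angle).
In Python, from cell import observe, imaging, arm gives the robot as it stands.
- The arm moves only by the tool apply_moves, never from a script. Its argument "commands" is a list of rows, each a list of 5 numbers: the opening in per cent of the stroke, from 0 (shut) to 100 (fully open), then the shift along the world's x, y, z in units of 0.06 m (1.0 is 0.06 m), then the turn about the world's z in units of 0.5 rad (1.0 is 0.5 rad). A call has 1 to 12 rows; each row shifts and turns the commanded pose from where the row before left it; what a row does not reach is not made up. A row lasts 1/8 s, in which the tool goes at most 62.5 mm and 10.7 degrees, less where a joint would pass 70% of its speed; a pose out of reach is approached as far as the arm can. A call with a number of a shift or a turn outside -1 to 1 is refused whole. A call with a gripper value outside its range is refused whole. The fingers move at their own pace and stop on an object; "newtons" is the grip in N (left out, the last holds). Time passes only in rows, so rows that do not move let the fingers close. It gives the time, the measured TCP pose, the force, the opening and the grip force at its end, in the units of the state.
- observe(): the state, without advancing time (a new reading comes with each control period).
- imaging.get_image(name): name is "scene" or "top" or "wrist"; returns (picture, depth): 400x640x3 uint8, red, green, blue; 400x640 float32, m along the optical axis (not along the pixel's ray), 0 where there is no reading.
- imaging.camera_params(name): a dict with "camera_matrix" (3x3 intrinsics, pixels), "origin" and "rotation" of the camera in the world; the wrist camera has in their place "tool_from_camera" (4x4, takes a point from camera to tool coordinates, whose origin is the TCP and whose axes are the flange's). Camera axes: x right, y up, looking along -z (the intrinsics and any distortion apply to the point x, -y, -z); pixel columns grow to the right and rows downward; lengths in m; the calibration is good to about 2 mm. A picture is of the moment at which its call begins: read the wrist's pose just before it. camera_params takes no time and is no camera call.
- arm.sign_off(): hands the job in; it is judged then, once.
The state is a dict: "clock": time; "joints": joint angles; "dq": joint speeds; "joint_efforts": joint torques, N m; "position": TCP position; "ee_rot": TCP orientation; "force": force on the tool from outside, world axes, zero at the start; "ft_torque": the same for the moment, N m; "width": opening from 0.0 (shut) to 1.0 (fully open); "gripper_force": force on a finger pad.
Only numpy, scipy, OpenCV 4.12 (cv2) and the standard library are available. Lean on these libraries where they do the work, as an engineer would, in place of code of your own. Each camera call takes 0.05 s, during which the arm holds its last target. There are 200 camera calls.

## Task

Lay the wooden-handled loop tool flat and lengthwise inside the open grey tool case, fold the lid down, and press its far edge, the one opposite the hinge, down past the spring clip until it clicks and the lid stays shut by itself. Press with care: stop as soon as it clicks and never force the lid, because its hinge is weak. Leave the other things on the worktop where they are.

Things in the scene. Friction and masses are not known exactly. Their poses are not given: they have to be found in the camera images.
- loop_tool: Potter's loop trimming tool, 206 mm long, 35 g, lying flat: wooden handle 12 mm thick, with a wire loop 33 mm wide at the other end. Origin at mid-length on the underside, x across, y along it towards the handle's end, z up. The handle runs from y = -28 to +103 mm; grip it across x near y = +35 mm (centre of mass), not by the wire.
- handle_end (a point): Point on the tool's axis 6 mm above its underside, 3 mm short of the handle's end (y = +100 mm).
- loop_end (a point): Point on the tool's axis 6 mm above its underside, 3 mm short of the wire loop's end (y = -100 mm).
- case: Grey plastic tool case, fixed to the worktop, 150 (x) by 264 mm (y). Origin at the centre of its underside, z up. The lid's hinge runs along its +x long side, the spring clip stands at the middle of its -x side. Walls 33 mm high with an inner lip up to 43 mm. The tool is laid in along y; with the lid open the hand has most room in the half nearer the clip.
- case_in (a point): Centre of the case's inner floor, 5 mm above the worktop; axes as the case's. The clear inside is 136 (x) by 250 mm (y).
- lid_hinge (a point): Middle of the hinge line, on the case at x = +79, y = 0, z = +41 mm; the lid turns about the case's y axis through it.
- lid (a joint): Lid angle, rad: 0 about level and shut, 1.57 upright, 2.2 its stop, leaning back from the clip; starts near 1.9. The lid is a shallow tray 150 by 264 mm; its outer face is 14 mm from the hinge line, square to the face. 0.12 kg; a stiff sprung hinge (up to 0.3 N m): above 0.6 rad the lid stays where it is left, lower down it rises again to about 0.5 rad until clipped shut. It breaks if the robot pushes the lid with more than 25 N.
- lid_press (a point): Where to press: middle of the black thumb pad (22 by 60 mm, along the edge) on the lid's outer face, 140 mm from the hinge line; moves with the lid. Passing the clip takes about 7 to 15 N here, more nearer the hinge; then the force falls suddenly, and rises steeply if one presses on against the hard ledge below.
- lid_edge (a point): Middle of the outer face's free edge, 154 mm from the hinge line; moves with the lid. The tongue below it meets the clip with the lid between 0.03 and 0.13 rad, differing from start to start by +-7 mm at the edge and not measured; 6 mm lower it snaps through, and 6 mm lower still it rests on the ledge, shut (-0.05 to +0.05 rad).
- clip (a joint): Spring clip in the middle of the case's -x side, 30 mm wide, its top below the outer face of the shut lid: how far it is pushed outwards, m. 0 at rest, up to 0.003 while the tongue passes; back at 0 when it has snapped over the tongue.
- tub_near: Bystander: white lidded tub, 87 mm wide, 48 mm high, alone, nearest to the robot. Origin under its centre.
- rib: Bystander: half-moon wooden rib, 66 by 110 by 9 mm, flat on the worktop. Origin under its centre.
- brush: Bystander: grey scrubbing brush, 61 by 155 by 91 mm. Origin under its centre.
- spray: Bystander: small blue and white spray bottle, 158 mm high. Origin under its centre.
Not all that is in view belongs to the job. There is more than one size of the loop_tool; the one meant has the size given above.

How it is judged:
On the way, in this order (a step that is already met when the one before it is completed fails the run):
1. the loop tool lies inside the open case, let go (x of handle_end in the frame of case_in between -0.064 and 0.064 m and y of handle_end in the frame of case_in between -0.129 and 0.129 m and z of each of handle_end, loop_end in the frame of case_in below 0.02 m and x of loop_end in the frame of case_in between -0.064 and 0.064 m and y of loop_end in the frame of case_in between -0.129 and 0.129 m and linear speed of loop_tool below 0.03 m/s and contact force between the fingers and loop_tool below 0.1 N and value of joint lid above 1 rad), for 0.2 s.
2. the lid is folded down over the tool (x of handle_end in the frame of case_in between -0.064 and 0.064 m and y of handle_end in the frame of case_in between -0.129 and 0.129 m and z of each of handle_end, loop_end in the frame of case_in below 0.02 m and x of loop_end in the frame of case_in between -0.064 and 0.064 m and y of loop_end in the frame of case_in between -0.129 and 0.129 m and value of joint lid below 0.4 rad), for 0.1 s.
At the end, for the whole second after the job is handed in: The loop tool lies wholly inside the case (both ends within its walls and less than 20 mm above its inner floor), at rest and let go, and the lid is shut under the clip: lid angle below 0.06 rad with the clip back within 1.2 mm of rest (x of handle_end in the frame of case_in between -0.064 and 0.064 m and y of handle_end in the frame of case_in between -0.129 and 0.129 m and z of each of handle_end, loop_end in the frame of case_in below 0.02 m and x of loop_end in the frame of case_in between -0.064 and 0.064 m and y of loop_end in the frame of case_in between -0.129 and 0.129 m and linear speed of loop_tool below 0.03 m/s and contact force between the fingers and loop_tool below 0.1 N and value of joint lid below 0.06 rad and value of joint clip below 0.0012 m); the robot touches nothing.
It fails at once if the lid is forced: the robot pushes on it with more than 25 N (contact force between any of the fingers, the arm and lid above 25 N).
It fails at once if a bystander is moved more than 40 mm (distance of any of tub_near, rib, brush, spray from where it was at the start of the episode above 0.04 m).
It also fails if it takes over 59 s, if anything falls off the work surface, if the arm or the gripper's body presses on something with over 40 N, if the wrist force passes 120 N, or if a joint passes its speed limit or range.

## Working session

There is one attempt and no reset: what is moved stays moved. The work goes in short steps, Python scripts to look and compute and a tool call to move; the robot and the scene stay as the last step left them, time stands still between calls to the robot, and variables do not carry over. Pictures are saved under pics/ and viewed, at most 10 in all, crops included, and the job is handed in when it is done.

Besides the shell and the picture viewer there is one more tool, called after "Call:" as name([rows], argument=value, ...), one row to a line, values as JSON. apply_moves: Moves the arm, as the interface text tells. Its arguments: {"type":"object","properties":{"commands":{"type":"array"},"newtons":{"type":"number"}},"required":["commands"]}

```bash
mkdir -p pics; cat > h.py <<'E'
import numpy as np, cv2
from scipy.spatial.transform import Rotation as R
from cell import observe, imaging, arm
def cloud(name):
    s=observe(); p=imaging.camera_params(name); im,d=imaging.get_image(name)
    K=np.array(p["camera_matrix"]); v,u=np.mgrid[0:400,0:640]
    c=np.stack([(u-K[0,2])/K[0,0]*d,-(v-K[1,2])/K[1,1]*d,-d],-1)
    if name=="wrist":
        T=np.array(p["tool_from_camera"]); c=c@T[:3,:3].T+T[:3,3]
        c=c@R.from_rotvec(s["ee_rot"]).as_matrix().T+np.array(s["position"])
    else: c=c@np.array(p["rotation"]).T+np.array(p["origin"])
    c[d==0]=np.nan
    return im,c
E
python3 - <<'E'
from h import *
s=observe(); print(s); print(arm.grasp_offset, R.from_rotvec(s["ee_rot"]).as_matrix().round(3))
for n in("top","scene"):
    im,c=cloud(n); np.savez(n+".npz",im=im,c=c); cv2.imwrite(f"pics/{n}0.png",im[...,::-1]); print({k:v for k,v in imaging.camera_params(n).items()})
E
```

```text
{'clock': 0.0, 'joints': array([-1.25960423,  0.43522301,  0.02497161,  1.57411361, -0.01162491,
        1.13397953, -0.0750891 ]), 'dq': array([ 0.00019313,  0.00051521, -0.00115316,  0.0017307 ,  0.00171447,
       -0.000284  ,  0.0005183 ]), 'joint_efforts': array([ 1.46431194e-03, -6.67862749e+01,  9.85829718e-01, -3.14449668e+01,
       -6.02539815e-02,  4.33138444e-02,  2.06602590e-04]), 'position': array([0.25112013, 0.5717037 , 0.18823859]), 'ee_rot': array([-6.45418547e-01, -3.07436846e+00,  2.45792729e-03]), 'force': array([-0.37895194,  0.05250145,  0.94248218]), 'ft_torque': array([0.02547606, 0.01859241, 0.00832969]), 'gripper_force': 0.0, 'width': 1.0003400243716498}
0.0188 [[-0.916  0.402 -0.001]
 [ 0.402  0.916 -0.001]
 [-0.    -0.002 -1.   ]]Traceback (most recent call last):
  File "<stdin>", line 4, in <module>
  File "h.py", line 11, in cloud
    else: c=c@np.array(p["rotation"]).T+np.array(p["origin"])
            ~~~~~~~~~~~~~~~~~~~~~~~~~~~^~~~~~~~~~~~~~~~~~~~~~
ValueError: operands could not be broadcast together with shapes (400,640) (3,)
```

```bash
sed -i 's/else: c=c@np.array(p\["rotation"\]).T/else: c=c@R.from_rotvec(p["rotation"]).as_matrix().T/' h.py
python3 - <<'E'
from h import *
for n in("top","scene"):
    im,c=cloud(n); np.savez(n+".npz",im=im,c=c); cv2.imwrite(f"pics/{n}0.png",im[...,::-1]); print({k:v for k,v in imaging.camera_params(n).items()})
print(imaging.camera_params("wrist"))
E
```

```text
{'camera_matrix': array([[365.98530842,   0.        , 319.98091464],
       [  0.        , 365.98530842, 199.6323858 ],
       [  0.        ,   0.        ,   1.        ]]), 'origin': array([0.4041654 , 0.31700162, 0.91810495]), 'rotation': array([ 0.08290717, -0.03496689, -1.60154243])}
{'camera_matrix': array([[465.55981019,   0.        , 317.96591701],
       [  0.        , 465.55981019, 202.97626351],
       [  0.        ,   0.        ,   1.        ]]), 'origin': array([-0.12856779,  1.076689  ,  0.50591628]), 'rotation': array([ 0.47296848, -1.38295272, -2.09435729])}
{'camera_matrix': array([[317.20793715,   0.        , 317.07602376],
       [  0.        , 317.20793715, 205.77854539],
       [  0.        ,   0.        ,   1.        ]]), 'tool_from_camera': array([[ 5.02003823e-04,  9.64503135e-01,  2.64070919e-01,
         7.04978937e-02],
       [ 9.99999874e-01, -4.87824506e-04, -1.19269073e-04,
        -4.98150295e-04],
       [ 1.37848704e-05,  2.64070945e-01, -9.64503258e-01,
        -1.95175163e-01],
       [ 0.00000000e+00,  0.00000000e+00,  0.00000000e+00,
         1.00000000e+00]])}
```

View pics/top0.png

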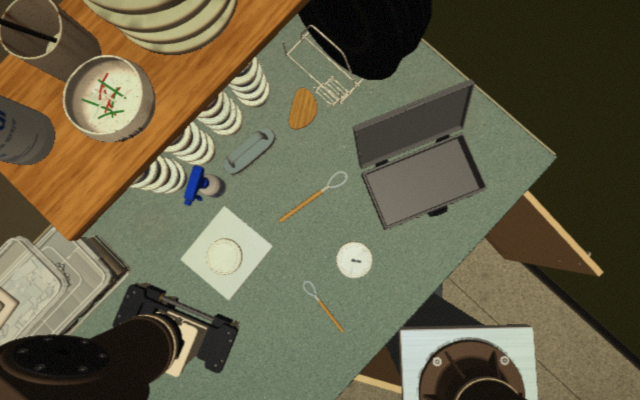

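View pics/scene0.png

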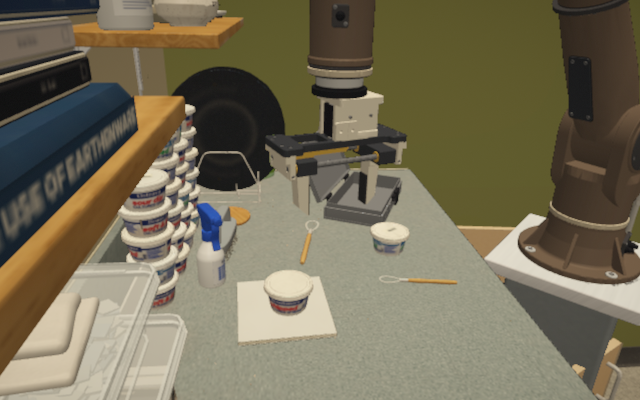

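Two loop tools are in the top view. A lies from (280,221) to (346,174), B from (343,332) to (306,283). The open case is at about (420,170), with its clip at (438,211). I'll measure both lengths and the case.

```bash
python3 - <<'E'
from h import *
D=np.load("top.npz"); im,c=D["im"],D["c"]
h=c[...,2]; print("table", np.nanmedian(h[230:300,270:300]))
hsv=cv2.cvtColor(im,cv2.COLOR_RGB2HSV)
for n,(x0,x1,y0,y1) in dict(A=(272,352,166,228),B=(298,350,275,338)).items():
    sub=im[y0:y1,x0:x1].astype(int)
    bg=np.median(sub.reshape(-1,3),0)
    m=np.abs(sub-bg).sum(-1)>60
    nl,lab,st,_=cv2.connectedComponentsWithStats(m.astype(np.uint8),connectivity=8)
    k=1+st[1:,4].argmax(); m=lab==k
    p=imaging.camera_params("top");K=p["camera_matrix"];Rm=R.from_rotvec(p["rotation"]).as_matrix();o=np.array(p["origin"])
    v,u=np.nonzero(m); ray=np.stack([(u+x0-K[0,2])/K[0,0],-(v+y0-K[1,2])/K[1,1],-np.ones(len(u))],-1)@Rm.T
    P=o+ray*((0.006-o[2])/ray[:,2])[:,None]
    hue=hsv[y0:y1,x0:x1][m]; wood=(hue[:,0]<22)&(hue[:,1]>100)
    W=P[wood][:,:2]; cw=W.mean(0); _,_,V=np.linalg.svd(W-cw); a=V[0]
    if (P[:,:2].mean(0)-cw)@a>0:a=-a
    t=(P[:,:2]-cw)@a; s=(P[:,:2]-cw)@[-a[1],a[0]]; tw=t[wood]
    print(n,len(u),"len",np.ptp(t),"loopw",np.ptp(s),"wood",tw.min(),tw.max(),"t",t.min(),t.max(),"ends",cw+a*t.max(),cw+a*t.min(),"yaw dir",a,"hmax",np.nanmax(h[y0:y1,x0:x1]))
# case points
for (u,v) in [(362,177),(372,168),(453,138),(463,137),(485,186),(383,228),(438,211),(425,185),(355,130),(357,163),(472,84),(476,128),(415,110)]:
    print((u,v),np.nanmedian(c[v-1:v+2,u-1:u+2].reshape(-1,3),0).round(3))
a=cv2.resize(im[70:240,340:500],None,fx=3.5,fy=3.5,interpolation=cv2.INTER_CUBIC)
b=cv2.resize(im[160:345,265:355],None,fx=2.5,fy=2.5)[:560]
H=595;pad=np.zeros((H,225,3),np.uint8);b=b[:H];pad[:b.shape[0]]=b
cv2.imwrite("pics/crop1.png",np.hstack([a[:H],pad])[...,::-1])
E
```

```text
table 0.00047536335969300403
A 370 len 0.20487317739127042 loopw 0.032787632829545124 wood -0.0633054896865414 0.06369388594889257 t -0.14117929144237787 0.06369388594889257 ends [0.4238929  0.44674213] [0.53786789 0.276499  ] yaw dir [-0.55631972  0.83096833] hmax 0.016186641432639814
B 218 len 0.15134943989988303 loopw 0.024499858404494278 wood -0.046635188228571864 0.045886021925259785 t -0.10546341797462323 0.045886021925259785 ends [0.15148846 0.29938779] [0.27298339 0.38964096] yaw dir [-0.80274452 -0.59632309] hmax 0.051504157148155816
(362, 177) [0.525 0.238 0.022]
(372, 168) [0.544 0.213 0.03 ]
(453, 138) [0.611 0.016 0.033]
(463, 137) [ 0.611 -0.005  0.041]
(485, 186) [ 0.491 -0.049  0.04 ]
(383, 228) [0.398 0.192 0.012]
(438, 211) [0.433 0.067 0.057]
(425, 185) [0.501 0.081 0.005]
(355, 130) [0.601 0.263 0.18 ]
(357, 163) [0.563 0.248 0.   ]
(472, 84) [0.688 0.019 0.176]
(476, 128) [ 0.641 -0.055 -0.001]
(415, 110) [0.646 0.132 0.153]
```

View pics/crop1.png

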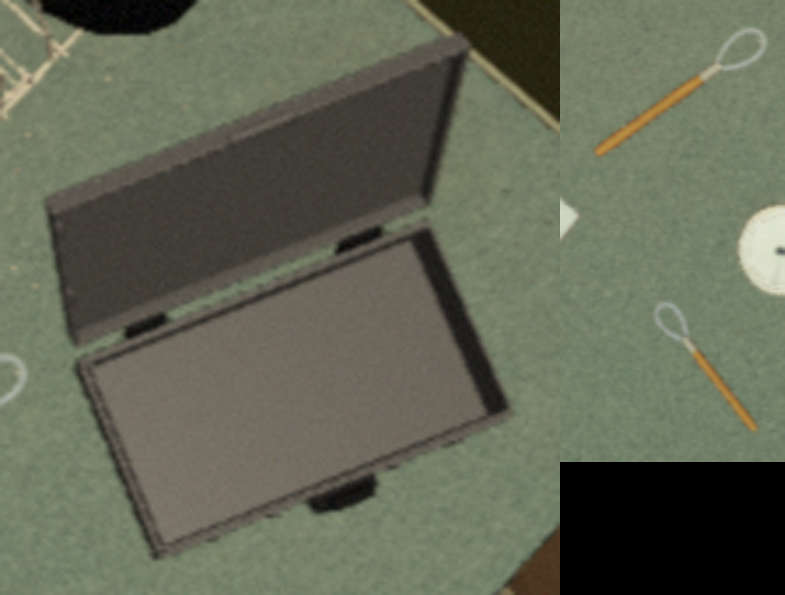

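A is 205 mm long with a 33 mm loop, which fits the description. B is only 151 mm with a 24 mm loop, so A is the tool. The enlarged crop shows A's handle at (600,150)–(700,80) and its loop at (742,48). The case has its hinge on the far side and its clip at (343,493). Next I'll fit the case pose and check clearances.

```bash
cat > case.py <<'E'
from h import *
from scipy.optimize import least_squares
E
python3 - <<'E'
from h import *
from scipy.optimize import minimize
D=np.load("top.npz"); im,c=D["im"],D["c"]
p=imaging.camera_params("top");K=p["camera_matrix"];Rm=R.from_rotvec(p["rotation"]).as_matrix();o=np.array(p["origin"])
def at(u,v,z):
    r=Rm@np.array([(u-K[0,2])/K[0,0],-(v-K[1,2])/K[1,1],-1]); return o+r*(z-o[2])/r[2]
C=[at(340+a/3.5,70+b/3.5,z) for a,b,z in [(80,362,.038),(158,553,.038),(508,410,.038),(428,225,.038)]]
C=np.array(C); print(C.round(4)); 
for i in range(4): print(np.linalg.norm(C[i]-C[(i+1)%4]).round(4))
# floor points
sub=c[120:235,350:490].reshape(-1,3); z=sub[:,2]
F=sub[(abs(z-.005)<.0025)&(sub[:,0]>.40)&(sub[:,0]<.63)&(sub[:,1]>-.05)&(sub[:,1]<.22)]
cc=C.mean(0)[:2]; yv=(C[0]-C[3]+C[1]-C[2])[:2]; yv/=np.linalg.norm(yv); xv=np.array([yv[1],-yv[0]])
print("centre",cc,"y",yv,"x",xv, "yaw",np.degrees(np.arctan2(xv[1],xv[0])))
# rim top points by depth
m=(abs(z-.042)<.004); q=(sub[m][:,:2]-cc)@np.stack([xv,yv],1)
q=q[(abs(q[:,0])<90)&(abs(q[:,1])<.15)]
print("rim x pct",np.percentile(q[:,0],[1,5,25,50,75,95,99]).round(3),"y",np.percentile(q[:,1],[1,5,50,95,99]).round(3))
f=(F[:,:2]-cc)@np.stack([xv,yv],1); f=f[(abs(f[:,0])<.07)&(abs(f[:,1])<.127)]
print("floor x",np.percentile(f[:,0],[.5,2,98,99.5]).round(3),"y",np.percentile(f[:,1],[.5,2,98,99.5]).round(3))
# lid
big=c[60:180,340:490].reshape(-1,3); q=np.c_[(big[:,:2]-cc)@np.stack([xv,yv],1),big[:,2]]
L=q[(q[:,2]>.06)&(abs(q[:,1])<.1)&(q[:,0]>.04)&(q[:,0]<.2)]
pf=np.polyfit(L[:,2],L[:,0],1); print("lid x=a z+b",pf,"angle",np.pi/2+np.arctan(pf[0]),"zmax",np.percentile(L[:,2],99.5))
# obstacles above z in corridor behind lid
O=q[(q[:,2]>.03)&(q[:,0]>.15)&(abs(q[:,1])<.2)]
print("behind",len(O), O[:5])
al=c.reshape(-1,3)
for z0 in (.12,.2,.3):
    t=al[(al[:,2]>z0)&(al[:,0]>.3)]; h_,xe,ye=np.histogram2d(t[:,0],t[:,1],bins=[np.arange(.3,1.3,.1),np.arange(-.3,1,.1)]); print(z0);print(h_.astype(int))
E
```

```text
[[ 0.5305  0.2372  0.038 ]
 [ 0.3975  0.1894  0.038 ]
 [ 0.4874 -0.052   0.038 ]
 [ 0.6174 -0.0057  0.038 ]]
0.1413
0.2576
0.138
0.258
centre [0.50820827 0.09222542] y [-0.34265637  0.93946081] x [0.93946081 0.34265637] yaw 20.03879766606617
rim x pct [-0.078 -0.074 -0.045  0.07   0.088  0.093  0.094] y [-0.128 -0.127 -0.009  0.125  0.126]
floor x [-0.066 -0.064  0.067  0.069] y [-0.126 -0.122  0.113  0.117]
lid x=a z+b [0.4175159  0.07653412] angle 1.9663108370074684 zmax 0.1855820074925912
behind 1267 [[0.3554869  0.07279315 0.0348265 ]
 [0.35248416 0.07146167 0.0396437 ]
 [0.35151561 0.06918997 0.03968559]
 [0.34879909 0.067766   0.04386356]
 [0.34680287 0.06601429 0.04635486]]
0.12
[[   0    0    0    0    0    0    0    0 2508  564    0 2661]
 [   0    0    0    0    0    0    0    0 1109 5406  917  125]
 [2513    0    0    0    0  157    0 1094 6657 8365  600   50]
 [ 721 7241    0  865  942  467 1070 7090 5684 6994 1167    0]
 [   0 1601 5908    0 1705 1292  125  640  156  337    0    0]
 [   0    0  518 1399  684 1538  485    0    0    0    0    0]
 [   0    0    0    0    0 
[... 606 characters left out ...]
]
 [   0    0    0    0    0    0    0    0    0    0    0    0]
 [   0    0    0    0    0    0    0    0    0    0    0    0]]
0.3
[[   0    0    0    0    0    0    0    0 2508  542    0    0]
 [   0    0    0    0    0    0    0    0 1109 5179  861   10]
 [   0    0    0    0    0    0    0 1094 6531 7101  528   40]
 [  17 2927    0    0    0    0 1070 7090 4999 6769 1167    0]
 [   0  906 1821    0    0   31  125   84    0  337    0    0]
 [   0    0    0    0    0    0    0    0    0    0    0    0]
 [   0    0    0    0    0    0    0    0    0    0    0    0]
 [   0    0    0    0    0    0    0    0    0    0    0    0]
 [   0    0    0    0    0    0    0    0    0    0    0    0]]
```

Call:
apply_moves([
  [60, 0.44, -0.38, 0, -0.3],
  [40, 0.44, -0.38, 0, -0.3],
  [40, 0.44, -0.38, 0, -0.3],
  [40, 0.44, -0.38, 0, -0.234],
  [40, 0.44, -0.38, 0, 0],
  [40, 0.44, -0.38, 0, 0],
  [40, 0.44, -0.38, 0, 0],
  [40, 0.42, -0.36, 0, 0],
  [40, 0, 0, -0.5, 0],
  [40, 0, 0, 0, 0],
], newtons=15)

```text
clock: 1.4
position: [0.4601, 0.3897, 0.157]
ee_rot: [-1.48, -2.77, 0.007]
force: [0.4, 1.1, 0.1]
width: 0.403
gripper_force: 0.0
```

Call:
apply_moves([
  [40, 0.01, 0.02, -0.6, 0],
  [40, 0, 0, -0.6, 0],
  [40, 0, 0, -0.6, 0],
  [40, 0, 0, -0.45, 0],
  [40, 0, 0, -0.27, 0],
  [40, 0, 0, 0, 0],
  [0, 0, 0, 0, 0],
  [0, 0, 0, 0, 0],
  [0, 0, 0, 0, 0],
  [0, 0, 0, 0, 0],
], newtons=15)

```text
clock: 2.65
position: [0.4621, 0.3924, 0.0082]
ee_rot: [1.48, 2.771, 0.001]
force: [0.5, 0.1, 0.0]
width: 0.027
gripper_force: 0.0
```

```bash
rm -f case.py; python3 - <<'E'
from h import *
c=np.load("top.npz")["c"]; al=c.reshape(-1,3); cc=np.array([.508,.092]); xv=np.array([.9395,.3427]); yv=np.array([-.3427,.9395])
q=np.c_[(al[:,:2]-cc)@np.stack([xv,yv],1),al[:,2]]
for y0 in np.arange(-.3,.4,.1):
    t=q[(q[:,1]>y0)&(q[:,1]<y0+.1)&(q[:,2]>.21)&(q[:,0]>-.1)]
    print(round(y0,1),len(t), t[t[:,0].argmin()].round(3) if len(t) else '')
    t=q[(q[:,1]>y0)&(q[:,1]<y0+.1)&(q[:,2]>.02)&(q[:,0]>.18)]
    print('   low',t[t[:,0].argmin()].round(3) if len(t) else '')
E
```

```text
-0.3 10303 [ 0.019 -0.3    0.324]
   low [ 0.18  -0.226  0.057]
-0.2 488 [ 0.234 -0.199  0.266]
   low [ 0.231 -0.199  0.106]
-0.1 1173 [ 0.246 -0.002  0.211]
   low [ 0.238 -0.001  0.165]
0.0 1626 [0.254 0.001 0.212]
   low [0.238 0.003 0.149]
0.1 343 [0.257 0.2   0.457]
   low [0.252 0.139 0.055]
0.2 4616 [0.211 0.3   0.448]
   low [0.211 0.3   0.448]
0.3 10323 [0.164 0.399 0.446]
   low [0.18  0.367 0.46 ]
```

Call:
apply_moves([
  [0, 0, 0, 0.5, 0],
  [20, 0, 0, 0.8, 0],
  [40, 0, 0, 0.7, 0],
  [40, 0, 0, 0, 0],
])

```text
clock: 3.15
position: [0.4639, 0.3938, 0.1316]
ee_rot: [1.479, 2.77, 0.01]
force: [0.7, -0.3, -0.7]
width: 0.28
gripper_force: 0.0
```

```bash
python3 - <<'E'
from h import *
s=observe(); print(s["position"],s["width"])
im,c=cloud("wrist"); np.savez("w1.npz",im=im,c=c)
t=im.copy()
cv2.imwrite("pics/w1.png",t[...,::-1])
E
```

```text
[0.46385267 0.39381672 0.1315509 ] 0.28003141783142926
```

View pics/w1.png

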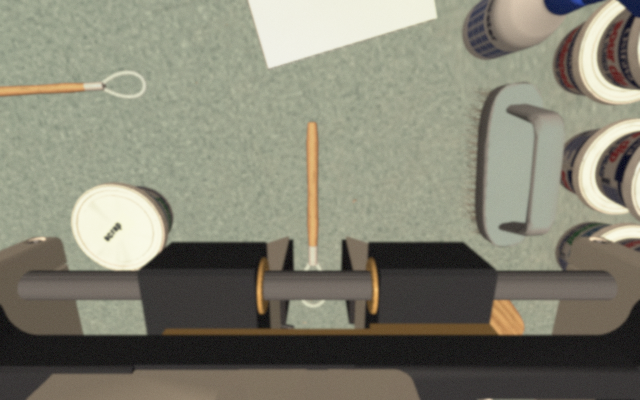

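The wrist view shows the tool still straight under the gripper: handle end at (312,123), ferrule at (312,258), loop at (313,290). The fingers closed above it or past it, so I'll measure it from here.

```bash
python3 - <<'E'
from h import *
D=np.load("w1.npz"); im,c=D["im"],D["c"]; s=observe()
h=cv2.cvtColor(im,cv2.COLOR_RGB2HSV)
m=(h[...,0]<20)&(h[...,1]>110); m[:110]=0; m[265:]=0; m[:,:295]=0; m[:,330:]=0
v,u=np.nonzero(m)
p=imaging.camera_params("wrist");K=p["camera_matrix"];T=p["tool_from_camera"];Rt=R.from_rotvec(s["ee_rot"]).as_matrix()
r=np.stack([(u-K[0,2])/K[0,0],-(v-K[1,2])/K[1,1],-np.ones(len(u))],-1)@T[:3,:3].T@Rt.T; o=Rt@T[:3,3]+s["position"]
P=o+r*((.006-o[2])/r[:,2])[:,None]
W=P[:,:2]; cw=W.mean(0); _,_,V=np.linalg.svd(W-cw); a=V[0]*np.sign(V[0][1]); t=(W-cw)@a; sd=(W-cw)@[a[1],-a[0]]
print(len(u),v.min(),v.max(),"a",a,"wood",np.ptp(t),np.percentile(sd,[2,98]),"end",cw+a*t.max(),"low",cw+a*t.min(),"grip",cw+a*(t.max()-.068))
print("depth z",np.nanpercentile(c[m][:,2],[5,50,95]),"table",np.nanmedian(c[150:250,230:290,2]), "ee yaw y-axis",Rt[:,1])
g=(np.array(s["position"][:2])-cw); print("tcp rel: along from end",t.max()-g@a,"side",g@[a[1],-a[0]])
E
```

```text
1147 123 245 a [-0.55812235  0.82975866] wood 0.12720196711163337 [-0.0047344   0.00496779] end [0.42150132 0.44544772] low [0.49249558 0.33990079] grip [0.45945364 0.38902413]
depth z [0.00811126 0.01057854 0.01223256] table -0.0004838174616239588 ee yaw y-axis [0.83100211 0.55626063 0.00310015]
tcp rel: along from end 0.06658753849878116 side 0.00485928285412393
```

Call:
apply_moves([
  [40, -0.06, -0.06, -0.6, 0],
  [40, 0, 0, -0.6, 0],
  [40, 0, 0, -0.4, 0],
  [40, 0, 0, -0.25, 0],
  [40, 0, 0, 0, 0],
  [40, 0, 0, 0, 0],
  [40, 0, 0, 0, 0],
])

```text
clock: 4.08
position: [0.4589, 0.3892, 0.0178]
ee_rot: [1.48, 2.771, 0.003]
force: [0.9, -0.9, -0.1]
width: 0.401
gripper_force: 0.0
```

Laterally this is right on the handle line (target 0.4595, 0.3890). I'll go down to about 2.5 mm and close.

Call:
apply_moves([
  [40, 0, 0, -0.15, 0],
  [40, 0, 0, -0.1, 0],
  [40, 0, 0, 0, 0],
  [0, 0, 0, 0, 0],
  [0, 0, 0, 0, 0],
  [0, 0, 0, 0, 0],
  [0, 0, 0, 0, 0],
], newtons=15)

```text
clock: 4.95
position: [0.4584, 0.3887, 0.0019]
ee_rot: [1.48, 2.771, 0.0]
force: [0.3, -0.9, -0.4]
width: 0.03
gripper_force: 0.0
```

Call:
apply_moves([
  [0, 0, 0, 0, 0],
  [0, 0, 0, 0, 0],
  [0, 0, 0, 0, 0],
])

```text
clock: 5.32
position: [0.4583, 0.3887, 0.0018]
ee_rot: [1.48, 2.771, 0.0]
force: [-1.0, 0.1, 0.6]
width: 0.003
gripper_force: 0.0
```

```bash
python3 - <<'E'
from h import *
im,c=cloud("wrist"); im2,c2=cloud("scene"); np.savez("w2.npz",im=im,c=c,im2=im2,c2=c2)
a=cv2.resize(im2[150:300,230:390],None,fx=3,fy=3); b=im[100:300,210:420]; b=cv2.resize(b,None,fx=1.5,fy=1.5)
o=np.zeros((450,800,3),np.uint8); o[:,:480]=a; o[:300,485:800]=b
cv2.imwrite("pics/w2.png",o[...,::-1])
E
```

```text
(no output)
```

View pics/w2.png

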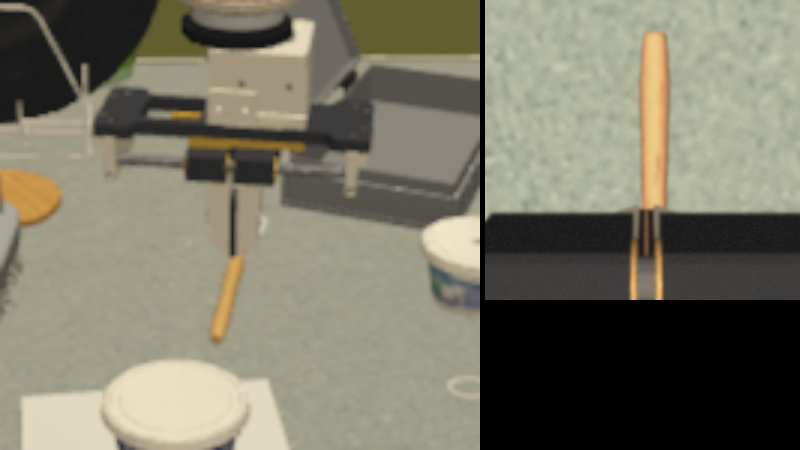

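The handle seems to come out from between or below the fingers at (235,255), but the width reads 0. I'll lift and check whether the tool comes along.

Call:
apply_moves([
  [0, 0, 0, 0.4, 0],
  [0, 0, 0, 0.6, 0],
  [0, 0, 0, 0, 0],
])

```text
clock: 5.8
position: [0.46, 0.3901, 0.0645]
ee_rot: [1.479, 2.77, 0.008]
force: [-0.1, -0.2, 0.1]
width: 0.004
gripper_force: 0.0
```

```bash
python3 - <<'E'
from h import *
s=observe(); D=np.load("w2.npz"); 
def col(im,c,n):
    h=cv2.cvtColor(im,cv2.COLOR_RGB2HSV); m=(h[...,0]<20)&(h[...,1]>110)
    m[:100]=0;m[265:]=0;m[:,:290]=0;m[:,335:]=0
    q=c[m]; print(n,m.sum(),np.nanpercentile(q[:,2],[5,50,95]).round(4),np.nanmedian(q,0).round(4)); v,u=np.nonzero(m); print(u.mean(),v.min(),v.max())
col(D["im"],D["c"],"grip")
# closest fingertips depth in scene at grip time
c2=D["c2"]; print("tip region scene px:"); 
for v in range(215,240,4): print(v,[c2[v,u].round(3).tolist() for u in (303,308,313)])
im,c=cloud("wrist"); col(im,c,"now"); print(s["position"],s["width"])
E
```

```text
grip 1677 [0.0082 0.0104 0.0625] [0.4421 0.4174 0.0104]
322.0578413834228 122 264
tip region scene px:
215 [[0.459, 0.404, 0.088], [0.451, 0.396, 0.088], [0.443, 0.39, 0.088]]
219 [[0.459, 0.404, 0.078], [0.451, 0.397, 0.079], [0.443, 0.39, 0.079]]
223 [[0.46, 0.402, 0.068], [0.451, 0.397, 0.069], [0.442, 0.391, 0.07]]
227 [[0.46, 0.402, 0.058], [0.452, 0.395, 0.059], [0.441, 0.391, 0.061]]
231 [[0.461, 0.401, 0.048], [0.451, 0.396, 0.05], [0.441, 0.392, 0.052]]
235 [[0.508, 0.347, 0.001], [0.451, 0.395, 0.04], [0.491, 0.331, 0.001]]
239 [[0.494, 0.363, 0.002], [0.472, 0.371, 0.012], [0.477, 0.347, 0.002]]
now 1192 [0.0082 0.0105 0.1316] [0.4483 0.4096 0.0105]
318.03607382550337 122 264
[0.45997153 0.39007503 0.06454387] 0.004015008147200462
```

```bash
python3 - <<'E'
from h import *
s=observe(); im,c=cloud("scene"); p=np.array(s["position"]); print(p)
p_=imaging.camera_params("scene");K=p_["camera_matrix"];Rm=R.from_rotvec(p_["rotation"]).as_matrix()
q=Rm.T@(p-p_["origin"]); px=(K[0,0]*q[0]/-q[2]+K[0,2], K[1,1]*-q[1]/-q[2]+K[1,2]); print("TCP pixel",px)
d=np.hypot(c[...,0]-p[0],c[...,1]-p[1])
m=(d<.035)&(c[...,2]>.02); print("min z near",np.sort(c[...,2][m])[:15].round(3))
v,u=np.nonzero(m); print(v.max())
x,y=int(px[0]),int(px[1]); o=cv2.resize(im[y-70:y+40,x-60:x+60],None,fx=5,fy=5,interpolation=cv2.INTER_CUBIC)
cv2.circle(o,(int((px[0]-x+60)*5),int((px[1]-y+70)*5)),6,(255,0,0),2)
cv2.imwrite("pics/s3.png",o[...,::-1])
E
```

```text
[0.45902363 0.389338   0.06299504]
TCP pixel (np.float64(307.3071847632777), np.float64(223.29852851019677))
min z near [0.101 0.101 0.101 0.102 0.102 0.103 0.104 0.104 0.105 0.106 0.106 0.106
 0.106 0.106 0.106]
209
```

View pics/s3.png

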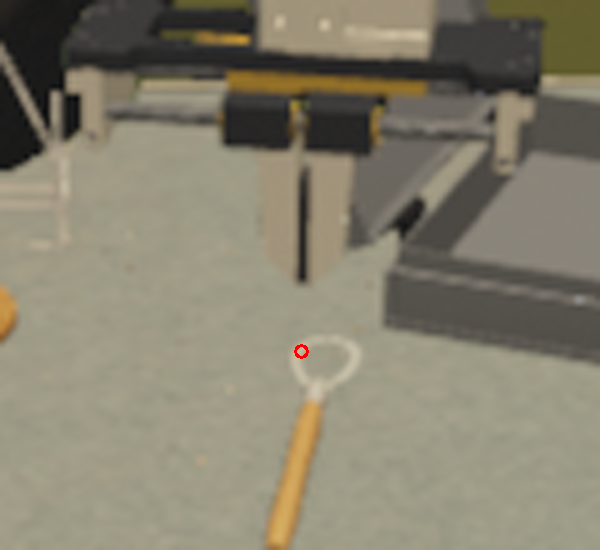

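The red circle at (301,351) marks the reported TCP. The real fingertips end at (302,283), about 34 mm higher. The earlier closings happened above the handle, so I'll go down in steps and watch the force.

Call:
apply_moves([
  [40, 0, 0, 0, 0],
  [40, 0, 0, 0, 0],
  [40, 0, 0, 0, 0],
  [40, 0, 0, -0.5, 0],
  [40, 0, 0, -0.5, 0],
  [40, 0, 0, -0.15, 0],
  [40, 0, 0, -0.1, 0],
  [40, 0, 0, -0.1, 0],
  [40, 0, 0, 0, 0],
])

```text
clock: 7.02
position: [0.4585, 0.3888, -0.0189]
ee_rot: [1.48, 2.771, 0.001]
force: [0.0, -0.2, -0.4]
width: 0.399
gripper_force: 0.0
```

```bash
python3 - <<'E'
from h import *
s=observe(); im,c=cloud("scene"); p=np.array(s["position"]); print(p,s["force"],s["width"])
d=np.hypot(c[...,0]-p[0],c[...,1]-p[1])
m=(d<.06)&(c[...,2]>.018); print("min z near",np.sort(c[...,2][m])[:15].round(3))
E
```

```text
[ 0.45845487  0.38877485 -0.01893725] [ 0.00781141 -0.19483284 -0.43148159] 0.3991812420630539
min z near [0.02  0.021 0.021 0.021 0.021 0.021 0.023 0.023 0.023 0.023 0.023 0.024
 0.024 0.024 0.024]
```

Call:
apply_moves([
  [40, 0, 0, -0.1, 0],
  [40, 0, 0, -0.06, 0],
  [40, 0, 0, -0.03, 0],
  [40, 0, 0, 0, 0],
])

```text
clock: 7.58
position: [0.4583, 0.3885, -0.0307]
ee_rot: [-1.48, -2.771, 0.0]
force: [-0.8, 0.3, -0.1]
width: 0.399
gripper_force: 0.0
```

Call:
apply_moves([
  [40, 0, 0, -0.03, 0],
  [0, 0, 0, 0, 0],
  [0, 0, 0, 0, 0],
  [0, 0, 0, 0, 0],
  [0, 0, 0, 0, 0],
  [0, 0, 0, 0, 0],
  [0, 0, 0, 0, 0],
], newtons=20)

```text
clock: 8.45
position: [0.4584, 0.3887, -0.0323]
ee_rot: [1.48, 2.771, 0.0]
force: [0.9, 0.5, 1.0]
width: 0.131
gripper_force: 20.0
```

Gripped: the width of 0.131 is 12 mm. Now I'll carry it over the case.

Call:
apply_moves([
  [0, 0, 0, 0.4, 0],
  [0, 0, 0, 0.7, 0],
  [0, 0, 0, 0.5, 0],
  [0, 0.02, -0.57, 0, -0.12],
  [0, 0.02, -0.57, 0, -0.12],
  [0, 0.02, -0.57, 0, -0.12],
  [0, 0.02, -0.57, 0, -0.12],
  [0, 0.02, -0.57, 0, 0],
  [0, 0.02, -0.57, 0, 0],
  [0, 0.02, -0.57, 0, 0],
  [0, 0.02, -0.57, 0, 0],
  [0, 0, 0, 0, 0],
])

```text
clock: 9.95
position: [0.4677, 0.112, 0.0637]
ee_rot: [1.806, 2.57, -0.002]
force: [-0.0, 0.1, -0.3]
width: 0.131
gripper_force: 20.0
```

```bash
cat >> h.py <<'E'
CC=np.array([.508,.092]); XV=np.array([.9395,.3427]); YV=np.array([-.3427,.9395])
def incase(p): p=np.asarray(p); return np.r_[(p[:2]-CC)@XV,(p[:2]-CC)@YV,p[2:]]
E
python3 - <<'E'
from h import *
s=observe(); print(s["position"],s["width"],incase(s["position"]),R.from_rotvec(s["ee_rot"]).as_matrix()[:,1])
im,c=cloud("top"); np.savez("t2.npz",im=im,c=c)
cv2.imwrite("pics/t2.png",cv2.resize(im[60:260,320:560],None,fx=2.5,fy=2.5)[...,::-1])
E
```

```text
[0.46772567 0.11203826 0.06371073] 0.1306328740976143 [-0.03097062  0.03262796  0.06371073] [ 9.40932010e-01  3.38594899e-01 -6.68047455e-04]
```

View pics/t2.png

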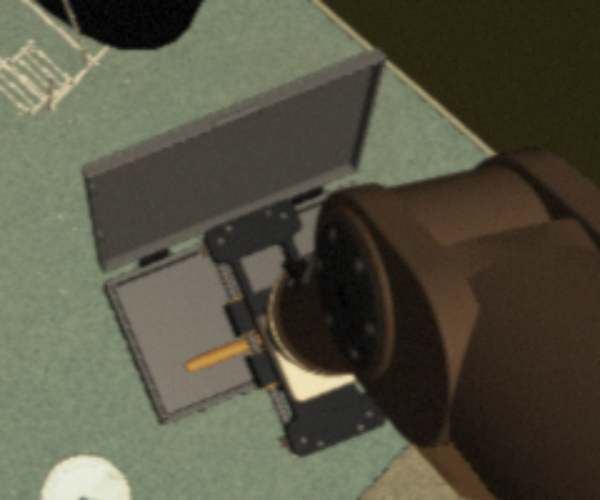

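The handle at (190,362)–(250,345) is parallel to the case and inside its walls. The gripper body is clear of the lid. Lowering now.

Call:
apply_moves([
  [0, 0, 0.02, -0.4, 0],
  [0, 0, 0, -0.4, 0],
  [0, 0, 0, -0.4, 0],
  [0, 0, 0, -0.2, 0],
  [0, 0, 0, -0.07, 0],
  [0, 0, 0, 0, 0],
  [0, 0, 0, 0, 0],
])

```text
clock: 10.88
position: [0.4685, 0.1165, -0.0239]
ee_rot: [1.8, 2.574, 0.002]
force: [-0.9, -0.2, -0.5]
width: 0.133
gripper_force: 20.0
```

Call:
apply_moves([
  [0, 0, 0, -0.04, 0],
  [0, 0, 0, 0, 0],
  [24, 0, 0, 0, 0],
  [24, 0, 0, 0, 0],
  [24, 0, 0, 0, 0],
  [24, 0, 0, 0, 0],
  [24, 0, 0, 0.3, 0],
  [24, 0, 0, 0.6, 0],
  [24, 0, 0, 0.8, 0],
  [24, 0, 0, 0.8, 0],
  [0, 0, 0, 0, 0],
])

```text
clock: 12.25
position: [0.4703, 0.117, 0.1264]
ee_rot: [1.799, 2.571, 0.009]
force: [1.0, 0.3, -0.2]
width: 0.175
gripper_force: 0.0
```

```bash
python3 - <<'E'
from h import *
s=observe(); print(s["position"],s["width"],incase(s["position"]),s["joints"].round(2))
im,c=cloud("wrist"); np.savez("w4.npz",im=im,c=c)
h=cv2.cvtColor(im,cv2.COLOR_RGB2HSV); m=(h[...,0]<20)&(h[...,1]>110)
q=c[m]; q=np.array([incase(a) for a in q]); q=q[(abs(q[:,0])<.07)&(abs(q[:,1])<.13)&(q[:,2]<.04)]
print(len(q),q.min(0).round(3),q.max(0).round(3),np.median(q,0).round(3))
cv2.imwrite("pics/w4.png",im[...,::-1])
E
```

```text
[0.47030937 0.11700667 0.12636543] 0.1747630479888482 [-0.02684057  0.03641034  0.12636543] [-0.62  0.27  0.33  2.01 -0.12  0.86  0.12]
464 [-0.035 -0.021  0.011] [-0.024  0.104  0.018] [-0.026  0.043  0.015]
```

View pics/w4.png

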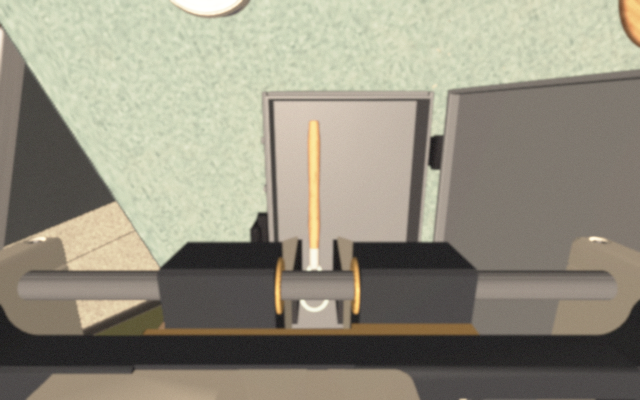

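The tool lies in the case: handle end at y = +0.104, x about -0.026, top z about 15 mm. In the picture the handle runs from (314,122) to the ferrule at (314,255), clear of the walls. Next I need the room behind the lid and the exact lid angle.

```bash
python3 - <<'E'
from h import *
c=np.load("top.npz")["c"].reshape(-1,3); c=c[~np.isnan(c[:,0])]
q=np.c_[(c[:,:2]-CC)@XV,(c[:,:2]-CC)@YV,c[:,2]]
for n in("w","s"):
    pass
w=q[(q[:,2]>.0)&(q[:,2]<.6)&(q[:,0]>.0)&(q[:,1]<-.15)&(q[:,1]>-.45)]
# vertical wall fit: wall points z .1-.5
w=q[(q[:,2]>.1)&(q[:,2]<.5)&(q[:,0]>.19)&(abs(q[:,1])<.3)]
for y0 in np.arange(-.3,.3,.05):
    t=w[(w[:,1]>=y0)&(w[:,1]<y0+.05)]
    print(round(y0,2),len(t),np.c_[np.percentile(t[:,0],[0,5,50,95]),np.percentile(t[:,2],[0,5,50,95])].T.round(2).tolist() if len(t) else '')
d=np.load("scene.npz")["c"].reshape(-1,3); d=d[~np.isnan(d[:,0])]
q2=np.c_[(d[:,:2]-CC)@XV,(d[:,:2]-CC)@YV,d[:,2]]
w=q2[(q2[:,2]>.08)&(q2[:,2]<.6)&(q2[:,0]>.16)&(q2[:,0]<.8)&(abs(q2[:,1])<.4)]
for y0 in np.arange(-.4,.4,.1):
    t=w[(w[:,1]>=y0)&(w[:,1]<y0+.1)]
    print("sc",round(y0,2),len(t),np.percentile(t[:,0],[0,5,50,95]).round(2).tolist() if len(t) else '')
# lid inner face fit from wrist
W=np.load("w4.npz")["c"].reshape(-1,3); W=W[~np.isnan(W[:,0])]; Q=np.c_[(W[:,:2]-CC)@XV,(W[:,:2]-CC)@YV,W[:,2]]
L=Q[(Q[:,2]>.07)&(Q[:,2]<.17)&(Q[:,0]>.09)&(Q[:,0]<.18)&(Q[:,1]>.0)&(Q[:,1]<.115)]
pf=np.polyfit(L[:,2],L[:,0],1); print("wrist lid",len(L),pf,np.pi/2+np.arctan(pf[0]))
E
```

```text
-0.3 0 
-0.25 2026 [[0.19, 0.19, 0.21, 0.23], [0.1, 0.12, 0.23, 0.31]]
-0.2 2156 [[0.23, 0.24, 0.27, 0.33], [0.1, 0.11, 0.17, 0.25]]
-0.15 87 [[0.34, 0.34, 0.35, 0.36], [0.1, 0.1, 0.13, 0.15]]
-0.1 804 [[0.27, 0.27, 0.29, 0.31], [0.12, 0.15, 0.22, 0.26]]
-0.05 857 [[0.24, 0.25, 0.28, 0.32], [0.11, 0.18, 0.24, 0.28]]
-0.0 2949 [[0.24, 0.25, 0.3, 0.35], [0.1, 0.12, 0.21, 0.29]]
0.05 1431 [[0.32, 0.34, 0.38, 0.43], [0.1, 0.11, 0.16, 0.22]]
0.1 210 [[0.37, 0.38, 0.45, 0.47], [0.1, 0.1, 0.12, 0.15]]
0.15 343 [[0.26, 0.26, 0.27, 0.28], [0.44, 0.45, 0.46, 0.46]]
0.2 1523 [[0.23, 0.24, 0.26, 0.29], [0.44, 0.45, 0.46, 0.46]]
0.25 2734 [[0.21, 0.22, 0.26, 0.34], [0.1, 0.14, 0.46, 0.49]]
sc -0.4 0 
sc -0.3 352 [0.21, 0.21, 0.23, 0.24]
sc -0.2 7629 [0.22, 0.25, 0.32, 0.43]
sc -0.1 2364 [0.24, 0.3, 0.54, 0.62]
sc -0.0 7793 [0.24, 0.28, 0.37, 0.57]
sc 0.1 1077 [0.26, 0.31, 0.52, 0.56]
sc 0.2 1029 [0.21, 0.25, 0.48, 0.52]
sc 0.3 2204 [0.16, 0.22, 0.33, 0.47]
wrist lid 23842 [0.45424167 0.07269116] 1.9971720205706167
```

Call:
apply_moves([
  [0, 0, 0, 0.6, 0.35],
  [0, 0, 0, 0.65, 0.35],
  [0, 0, 0, 0, 0.35],
  [0, 0.3, 0.05, 0, 0.35],
  [0, 0.44, 0.08, 0, 0.35],
  [0, 0.44, 0.08, 0, 0.35],
  [0, 0.44, 0.08, 0, 0.35],
  [0, 0.44, 0.08, 0, 0.35],
  [0, 0.44, 0.08, 0, 0.34],
  [0, 0.44, 0.08, 0, 0],
  [0, 0.44, 0.08, 0, 0],
  [0, 0, 0, 0, 0],
])

```text
clock: 13.8
position: [0.671, 0.1528, 0.1951]
ee_rot: [0.545, -3.091, 0.0]
force: [0.2, 0.4, -0.8]
width: 0.003
gripper_force: 0.0
```

```bash
python3 - <<'E'
from h import *
s=observe(); print(incase(s["position"]),R.from_rotvec(s["ee_rot"]).as_matrix().round(3)[:,1],s["joints"].round(2),s["force"].round(1))
h=np.array([.079,.041])
for t in (1.98,1.7,1.5,1.3,1.1,.9,.7,.5,.4,.3,.2,.1):
    r=.135
    P=h+r*np.array([-np.cos(t),np.sin(t)])+.014*np.array([np.sin(t),np.cos(t)])+[.0095,0]
    print(t,"tcp case x",P[0].round(4),"rep z",(P[1]-.035).round(4))
E
```

```text
[0.17395305 0.00126015 0.19510238] [-0.342  0.94   0.   ] [-0.36  0.54  0.09  1.39 -0.05  1.22  1.66] [ 0.2  0.4 -0.8]
1.98 tcp case x 0.1551 rep z 0.1243
1.7 tcp case x 0.1198 rep z 0.1381
1.5 tcp case x 0.0929 rep z 0.1417
1.3 tcp case x 0.0659 rep z 0.1398
1.1 tcp case x 0.0397 rep z 0.1327
0.9 tcp case x 0.0155 rep z 0.1205
0.7 tcp case x -0.0057 rep z 0.1037
0.5 tcp case x -0.0233 rep z 0.083
0.4 tcp case x -0.0304 rep z 0.0715
0.3 tcp case x -0.0363 rep z 0.0593
0.2 tcp case x -0.041 rep z 0.0465
0.1 tcp case x -0.0444 rep z 0.0334
```

Call:
apply_moves([
  [0, 0.06, 0.02, -0.4, 0],
  [0, 0, 0, -0.4, 0],
  [0, 0, 0, -0.3, 0],
  [0, 0, 0, -0.1, 0],
  [0, 0, 0, 0, 0],
  [0, -0.16, -0.057, 0, 0],
  [0, -0.16, -0.057, 0, 0],
  [0, -0.16, -0.057, 0.03, 0],
  [0, -0.16, -0.057, 0.05, 0],
  [0, 0, 0, 0, 0],
])

```text
clock: 15.05
position: [0.635, 0.1399, 0.1314]
ee_rot: [0.545, -3.094, -0.0]
force: [-0.2, 0.1, 0.1]
width: 0.009
gripper_force: 0.0
```

```bash
cat > lid.py <<'E'
from h import *
s=observe(); print(incase(s["position"]).round(4),s["force"].round(1))
for n in ("top",):
    im,c=cloud(n); c=c.reshape(-1,3); c=c[~np.isnan(c[:,0])]; q=np.c_[(c[:,:2]-CC)@XV,(c[:,:2]-CC)@YV,c[:,2]]
    L=q[(q[:,2]>.07)&(q[:,2]<.2)&(q[:,0]>-.08)&(q[:,0]<.17)&(q[:,1]>.06)&(q[:,1]<.115)]
    d=L[:,[0,2]]-L[:,[0,2]].mean(0); v=np.linalg.svd(d,full_matrices=False)[2][0] if len(L)>20 else None
    print(n,len(L),v, "angle",None if v is None else np.arctan2(abs(v[1]),-v[0]*np.sign(v[1])),"zmax",L[:,2].max() if len(L) else None)
E
python3 lid.py
```

```text
[0.1358 0.0015 0.1314] [-0.2  0.1  0.1]
top 501 [0.16363106 0.9865216 ] angle 1.735166536741544 zmax 0.1942765242002079
```

Call:
apply_moves([
  [0, -0.16, -0.057, 0.03, 0],
  [0, -0.16, -0.057, 0.03, 0],
  [0, -0.16, -0.057, 0.03, 0],
  [0, -0.16, -0.057, 0.02, 0],
  [0, -0.16, -0.057, 0.02, 0],
  [0, -0.16, -0.057, 0, 0],
  [0, -0.16, -0.057, 0, 0],
  [0, -0.16, -0.057, -0.04, 0],
  [0, -0.16, -0.057, -0.05, 0],
  [0, 0, 0, 0, 0],
])

```text
clock: 16.35
position: [0.5483, 0.1091, 0.1329]
ee_rot: [0.545, -3.092, 0.0]
force: [-1.1, 0.5, 0.2]
width: 0.005
gripper_force: 0.0
```

```bash
python3 lid.py
```

```text
[0.0437 0.0023 0.1329] [-1.1  0.5  0.2]
top 590 [-0.47470445  0.88014527] angle 1.076168128009247 zmax 0.1886493822120081
```

Call:
apply_moves([
  [0, -0.147, -0.053, -0.07, 0],
  [0, -0.147, -0.053, -0.07, 0],
  [0, -0.147, -0.053, -0.07, 0],
  [0, -0.166, -0.06, -0.14, 0],
  [0, -0.166, -0.06, -0.14, 0],
  [0, -0.15, -0.055, -0.17, 0],
  [0, -0.15, -0.055, -0.17, 0],
  [0, -0.12, -0.044, -0.2, 0],
  [0, -0.12, -0.044, -0.2, 0],
  [0, 0, 0, 0, 0],
])

```text
clock: 17.65
position: [0.469, 0.0804, 0.0583]
ee_rot: [0.545, -3.091, 0.0]
force: [0.5, 0.1, 0.3]
width: 0.005
gripper_force: 0.1
```

```bash
sed -i 's/>.07)&(q\[:,2\]<.2)/>.052)\&(q[:,2]<.2)/' lid.py; python3 lid.py
```

```text
[-0.0406  0.0025  0.0583] [0.5 0.1 0.3]
top 1367 [-0.92532201  0.37918225] angle 0.38891238719656723 zmax 0.19947028435456549
```

Call:
apply_moves([
  [0, -0.08, -0.03, -0.09, 0],
  [0, -0.08, -0.03, -0.08, 0],
  [0, 0, 0, -0.08, 0],
  [0, 0, 0, 0, 0],
])

```text
clock: 18.2
position: [0.4604, 0.0771, 0.0439]
ee_rot: [0.545, -3.092, 0.0]
force: [0.3, 0.1, 0.9]
width: 0.003
gripper_force: 0.2
```

```bash
python3 - <<'E'
from h import *
s=observe(); print(incase(s["position"]).round(4),s["force"].round(1))
im,c=cloud("top"); c=c.reshape(-1,3); c=c[~np.isnan(c[:,0])]; q=np.c_[(c[:,:2]-CC)@XV,(c[:,:2]-CC)@YV,c[:,2]]
for y0,y1 in((.07,.13),):
    L=q[(q[:,1]>y0)&(q[:,1]<y1)]
    for x0 in np.arange(-.08,.09,.02):
        t=L[(L[:,0]>x0)&(L[:,0]<x0+.02)]; print(round(x0+.01,2),len(t),np.median(t[:,2]).round(4))
E
```

```text
[-0.0498  0.0023  0.0439] [0.3 0.1 0.9]
-0.07 310 0.0849
-0.05 373 0.0819
-0.03 365 0.0783
-0.01 284 0.0732
0.01 229 0.069
0.03 221 0.0651
0.05 216 0.061
0.07 202 0.0572
0.09 156 0.0007
```

Call:
apply_moves([
  [0, 0, 0, -0.05, 0],
  [0, 0, 0, -0.05, 0],
  [0, 0, 0, 0, 0],
])

```text
clock: 18.62
position: [0.461, 0.0774, 0.0382]
ee_rot: [0.546, -3.093, 0.0]
force: [-0.4, -0.4, 0.9]
width: 0.008
gripper_force: 0.2
```

Call:
apply_moves([
  [0, 0, 0, -0.03, 0],
  [0, 0, 0, 0, 0],
])

```text
clock: 18.88
position: [0.4611, 0.0774, 0.0366]
ee_rot: [0.546, -3.094, -0.0]
force: [-0.2, 0.6, -0.4]
width: 0.008
gripper_force: 0.4
```

Call:
apply_moves([
  [0, 0, 0, -0.03, 0],
  [0, 0, 0, 0, 0],
])

```text
clock: 19.12
position: [0.4612, 0.0774, 0.0348]
ee_rot: [-0.546, 3.094, 0.0]
force: [-0.5, -0.1, 1.6]
width: 0.007
gripper_force: 0.4
```

Call:
apply_moves([
  [0, 0, 0, -0.03, 0],
  [0, 0, 0, 0, 0],
])

```text
clock: 19.38
position: [0.4611, 0.0773, 0.0329]
ee_rot: [0.546, -3.094, -0.0]
force: [-0.5, 0.4, 1.4]
width: 0.002
gripper_force: 0.4
```

Call:
apply_moves([
  [0, 0, 0, -0.03, 0],
  [0, 0, 0, 0, 0],
])

```text
clock: 19.62
position: [0.4611, 0.0773, 0.0313]
ee_rot: [0.545, -3.094, -0.0]
force: [-1.1, -1.1, 4.3]
width: 0.006
gripper_force: 2.0
```

Call:
apply_moves([
  [0, 0, 0, -0.03, 0],
  [0, 0, 0, 0, 0],
])

```text
clock: 19.88
position: [0.4609, 0.0773, 0.0297]
ee_rot: [0.545, -3.094, -0.0]
force: [-4.2, -1.6, 9.4]
width: 0.004
gripper_force: 4.7
```

Call:
apply_moves([
  [0, 0, 0, -0.02, 0],
  [0, 0, 0, 0, 0],
])

```text
clock: 20.12
position: [0.4607, 0.0772, 0.0286]
ee_rot: [0.545, -3.093, -0.0]
force: [-4.0, -0.9, 12.1]
width: 0.005
gripper_force: 6.1
```

Call:
apply_moves([
  [0, 0, 0, -0.015, 0],
  [0, 0, 0, 0, 0],
])

```text
clock: 20.38
position: [0.4606, 0.0772, 0.0277]
ee_rot: [0.545, -3.093, -0.0]
force: [-4.3, -1.8, 12.7]
width: 0.006
gripper_force: 6.2
```

Call:
apply_moves([
  [0, 0, 0, -0.015, 0],
  [0, 0, 0, 0, 0],
])

```text
clock: 20.62
position: [0.4604, 0.0771, 0.0266]
ee_rot: [0.545, -3.093, 0.0]
force: [-4.2, -0.4, 10.3]
width: 0.002
gripper_force: 5.3
```

Call:
apply_moves([
  [0, 0, 0, -0.015, 0],
  [0, 0, 0, 0, 0],
])

```text
clock: 20.88
position: [0.4602, 0.077, 0.0255]
ee_rot: [0.545, -3.092, 0.0]
force: [-4.5, -0.8, 8.1]
width: 0.004
gripper_force: 3.7
```

Call:
apply_moves([
  [0, 0, 0, -0.015, 0],
  [0, 0, 0, 0, 0],
])

```text
clock: 21.12
position: [0.4608, 0.0772, 0.0245]
ee_rot: [0.545, -3.093, 0.0]
force: [-0.6, 0.2, 0.7]
width: 0.005
gripper_force: 0.5
```

The force dropped from 13 to 0.7 N, which is the click. I'll back off and check that the lid stays shut.

Call:
apply_moves([
  [0, 0, 0, 0.1, 0],
  [0, 0, 0, 0.5, 0],
  [0, 0, 0, 0.8, 0],
  [0, 0, 0, 0.8, 0],
  [0, 0, 0, 0, 0],
  [0, 0, 0, 0, 0],
])

```text
clock: 21.88
position: [0.4612, 0.0775, 0.1567]
ee_rot: [-0.546, 3.093, 0.0]
force: [-0.5, 0.6, -0.7]
width: 0.003
gripper_force: 0.0
```

```bash
python3 - <<'E'
from h import *
s=observe(); print(incase(s["position"]).round(4),s["force"].round(1))
im,c=cloud("top"); c=c.reshape(-1,3); c=c[~np.isnan(c[:,0])]; q=np.c_[(c[:,:2]-CC)@XV,(c[:,:2]-CC)@YV,c[:,2]]
L=q[(q[:,1]>.07)&(q[:,1]<.125)&(abs(q[:,0])<.07)]; print(np.polyfit(L[:,0],L[:,2],1),np.median(L[:,2]))
im,_=cloud("scene"); cv2.imwrite("pics/fin.png",cv2.resize(im[100:260,180:440],None,fx=3,fy=3)[...,::-1])
E
```

```text
[-0.0489  0.0024  0.1567] [-0.5  0.6 -0.7]
[-1.37285508  0.11654417] 0.06097683480267613
```

View pics/fin.png

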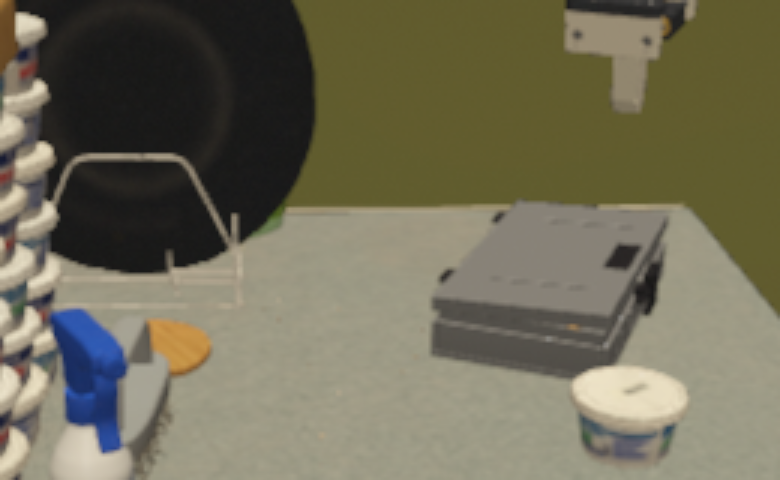

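The lid is down and stays down, but a gap shows at (560,327). I'll measure the lid angle more robustly.

```bash
python3 - <<'E'
from h import *
for n in("top","scene"):
    im,c=cloud(n); c=c.reshape(-1,3); c=c[~np.isnan(c[:,0])]; q=np.c_[(c[:,:2]-CC)@XV,(c[:,:2]-CC)@YV,c[:,2]]
    L=q[(abs(q[:,1])<.125)&(abs(q[:,0])<.08)&(q[:,2]>.045)&(q[:,2]<.1)]
    for x0 in np.arange(-.08,.08,.02):
        t=L[(L[:,0]>x0)&(L[:,0]<x0+.02)]; print(n,round(x0+.01,2),len(t),np.median(t[:,2]).round(4) if len(t) else '')
E
```

```text
top -0.07 270 0.0627
top -0.05 396 0.062
top -0.03 329 0.061
top -0.01 612 0.0598
top 0.01 905 0.0588
top 0.03 888 0.0578
top 0.05 894 0.0568
top 0.07 774 0.0557
scene -0.07 257 0.0623
scene -0.05 249 0.0622
scene -0.03 253 0.0611
scene -0.01 248 0.0602
scene 0.01 240 0.0592
scene 0.03 236 0.058
scene 0.05 232 0.0571
scene 0.07 200 0.0561
```

```bash
python3 - <<'E'
from h import *
for n in("top","scene"):
    im,c=cloud(n); c=c.reshape(-1,3); c=c[~np.isnan(c[:,0])]; q=np.c_[(c[:,:2]-CC)@XV,(c[:,:2]-CC)@YV,c[:,2]]
    T=q[(abs(q[:,2])<.006)&(q[:,0]>-.3)&(q[:,0]<.25)&(abs(q[:,1])<.3)]
    f=lambda Q:np.linalg.lstsq(np.c_[Q[:,:2],np.ones(len(Q))],Q[:,2],rcond=None)[0].round(4)
    L=q[(abs(q[:,1])<.12)&(q[:,0]<.075)&(q[:,0]>-.068)&(q[:,2]>.05)&(q[:,2]<.07)]
    for _ in range(3):
        k=f(L); L=L[abs(np.c_[L[:,:2],np.ones(len(L))]@k-L[:,2])<.002]
    print(n,"table",len(T),f(T),"lid",len(L),f(L))
E
```

```text
top table 29930 [-0.0013 -0.0002  0.0003] lid 3741 [-0.054  -0.001   0.0594]
scene table 12588 [ 0.0012 -0.0001  0.0006] lid 1642 [-0.0506 -0.0005  0.0597]
```

The lid sits at about 0.052 rad on both cameras, and it stays there. That is close to the 0.06 limit. I'll touch it very lightly to check that it is seated, staying well below the earlier force.

Call:
apply_moves([
  [0, 0, 0, -0.8, 0],
  [0, 0, 0, -0.8, 0],
  [0, 0, 0, -0.4, 0],
  [0, 0, 0, -0.1, 0],
  [0, 0, 0, -0.06, 0],
  [0, 0, 0, -0.04, 0],
  [0, 0, 0, 0, 0],
])

```text
clock: 23.05
position: [0.4617, 0.0775, 0.0253]
ee_rot: [-0.545, 3.093, 0.0]
force: [-0.2, -1.3, -0.5]
width: 0.006
gripper_force: 0.0
```

Call:
apply_moves([
  [0, 0, 0, -0.02, 0],
  [0, 0, 0, 0, 0],
])

```text
clock: 23.3
position: [0.4616, 0.0775, 0.0238]
ee_rot: [-0.545, 3.093, 0.0]
force: [0.6, 0.6, 2.6]
width: 0.003
gripper_force: 1.4
```

Call:
apply_moves([
  [0, 0, 0, -0.015, 0],
  [0, 0, 0, 0, 0],
])

```text
clock: 23.55
position: [0.4613, 0.0774, 0.0226]
ee_rot: [-0.546, 3.094, 0.0]
force: [0.5, 0.3, 0.3]
width: 0.002
gripper_force: 0.8
```

The lid moves freely under the clip at only 1–2 N, so it has snapped over and the clip has let go of the tongue. I'll retreat, take a last measurement and hand in.

Call:
apply_moves([
  [0, 0, 0, 0.1, 0],
  [0, 0, 0, 0.5, 0],
  [0, 0, 0, 0.8, 0],
  [0, 0, 0, 0.8, 0],
  [0, 0, 0, 0, 0],
  [0, 0, 0, 0, 0],
])

```text
clock: 24.3
position: [0.4608, 0.0773, 0.1545]
ee_rot: [0.546, -3.094, -0.0]
force: [1.0, -0.1, -0.8]
width: 0.004
gripper_force: 0.0
```

```bash
python3 - <<'E'
from h import *
im,c=cloud("top"); c=c.reshape(-1,3); c=c[~np.isnan(c[:,0])]; q=np.c_[(c[:,:2]-CC)@XV,(c[:,:2]-CC)@YV,c[:,2]]
L=q[(abs(q[:,1])<.12)&(q[:,0]<.075)&(q[:,0]>-.068)&(q[:,2]>.05)&(q[:,2]<.07)]
f=lambda Q:np.linalg.lstsq(np.c_[Q[:,:2],np.ones(len(Q))],Q[:,2],rcond=None)[0].round(4)
for _ in range(3):
    k=f(L); L=L[abs(np.c_[L[:,:2],np.ones(len(L))]@k-L[:,2])<.002]
print(f(L))
if -f(L)[0]<.058: print(arm.sign_off())
E
```

```text
[-0.0388  0.0001  0.0583]
the job is handed in; nothing more can be done
None
```

The job is handed in, verdict not shown: the 206 mm loop tool lies flat in the case, the lid clicked at about 13 N (limit 25 N) and stays shut at about 0.04 rad; after the click I touched it once more, at under 3 N, to check it was seated.

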